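# Reverse the marker row into the new rack

### The arm

A 7-joint arm with a two-finger parallel gripper is mounted at the origin on a cart in front of the work surface, level with it; the furniture and walls round the work are solid. World frame = base frame: x ahead of the robot, y to its left, z up, the work surface at z = 0. Lengths are in m, angles in rad, forces in N, time in s.
With the tool pointing down it reaches from about 0.4 to 0.875 m from the base axis. Payload 6.5 kg.
Tool frame: the origin (TCP) lies midway between the tips of the shut fingers; the grasp point (between the pads) lies 19 mm behind it (grasp_offset is the distance from the TCP to the grasp point, in m); z points along the fingers, y is the direction in which the jaws open and shut (so a half turn about z gives the same grasp; the last joint's range is limited). The gripper opens to 85 mm and grips with 20 to 120 N. Pads are 22 mm wide; open, the fingers measure 114 mm over their backs; the gripper's body (76 mm by 85 mm) begins 54 mm behind the grasp point. The pads swing forward as they close: fully open they stand 13 mm farther back than shut.
Start: joints at [1.084, 0.536, -0.004, 1.538, 0.003, 1.067, -0.071], TCP at [0.266, -0.593, 0.231] pointing down, gripper open.
Joint ranges: [-2.7, 2.7], [-0.37, 2.16], [-1.27, 1.26], [0.24, 2.4], [-1.31, 4.45], [0.19, 1.91], [-2.76, 2.76]. Speed limits (rad/s): [2.39, 2.39, 3.14, 3.14, 3.14, 3.14, 3.14].

### API

Orientations are given as a unit quaternion [x, y, z, w].
In Python, from workcell import * gives the robot as it stands.
- The arm moves only by the shell command python3 -m crank 'ROWS' [FORCE]. ROWS is a JSON object of lists of equal length, an entry for each row: "angular": the turn, a rotation vector about the tool's x, y, z in degrees, a list of three; "travel": the shift along the tool's x, y, z in m, a list of three; "grip": the opening, from 0 (shut) to 1 (fully open). A call has 1 to 5 rows; each row is the pose to reach, as a shift and turn from the pose commanded when the call began, along the tool's axes at that moment; what a row does not reach only later rows make up. A row lasts 1/12 s, in which the tool goes at most 41.7 mm and 7.16 degrees, less where a joint would pass 70% of its speed; a pose out of reach is approached as far as the arm can. A call with a gripper value outside its range is refused whole. The fingers move at their own pace and stop on an object; FORCE is the grip in N (left out, the last holds). Time passes only in rows, so rows that repeat a pose let the fingers close. It gives the time, the measured TCP pose, the force and the opening at its end, in the units of the state.
- sense(): the state, without advancing time (a new reading comes with each control period).
- get_image(name): name is "scene" or "top" or "wrist"; returns a dict with "pixels" (384x512x3 uint8, red, green, blue), "camera_matrix" (3x3 intrinsics, pixels), "cam_to_world" (4x4, takes a point from camera to world coordinates). Camera axes: x right, y down, z forward; pixel columns grow to the right and rows downward; lengths in m; the calibration is good to about 2 mm. A picture is of the moment at which its call begins. There is no depth.
- hand_in(): hands the job in, once; it reports no verdict.
The state is a dict: "clock": time; "qpos": joint angles; "joint_vel": joint speeds; "joint_efforts": joint torques, N m; "tool_pos": TCP position; "ee_rot": TCP orientation; "wrist_force": force on the tool from outside, world axes, zero at the start; "ft_torque": the same for the moment, N m; "gripper_width": finger opening in m.
Only numpy, scipy, OpenCV 4.12 (cv2) and the standard library are available. Lean on these libraries where they do the work, as an engineer would, in place of code of your own. Each camera call takes 0.05 s, during which the arm holds its last target. There are 200 camera calls.

### The job

A left-handed packer is taking over this bench: move the three markers and the torch from the coloured cradles of the old rack into the slots of the empty wooden rack, one per slot, in the reverse left-to-right order (whatever is leftmost now ends up rightmost, and so on). Lay each one lengthwise, fully down in its slot and roughly centred across the two rails, and leave the tape measure, stapler and label roll behind the racks where they are.

Things in the scene. Friction and masses are not known exactly. Their poses are not given: they have to be found in the camera images.
- marker_black_mid (a point): felt marker, white barrel with black bands and ends, 141 mm long, 17 x 17 mm across, lying level, about 20 g; this point is its centre, its y axis runs along its length
- marker_red_mid (a point): felt marker, white barrel with red bands and ends, 141 mm long, 17 x 17 mm across, lying level, about 20 g; this point is its centre, its y axis runs along its length
- marker_blue_mid (a point): felt marker, white barrel with blue bands and ends, 141 mm long, 17 x 17 mm across, lying level, about 20 g; this point is its centre, its y axis runs along its length
- torch_mid (a point): plain black pocket torch, a round rod 136 mm long, 28 mm thick, lying level, about 130 g; this point is its centre, its y axis runs along its length
- old_rack: old rack: metal plate 136 x 270 x 6 mm on the bench with a row of four coloured cradles at y = -108, -36, +36, +108 mm in its frame. Fixed; origin mid-underside, x along the things (away from robot), y along the row (to robot's left), yaw within 17 deg. Each thing lies along x across its cradle's two saddles, off centre by up to 12 mm along x
- new_rack: empty wooden rack 130 x 270 x 44 mm, slots at y = -108, -36, +36, +108 mm. Fixed; origin mid-underside, x along the things (away from robot), y along the row (to robot's left), yaw within 17 deg. 14 mm rails at x = -43 and +43 mm; slots: 36 mm wide U notches in both, floor at 30 mm, tops 44 mm above bench; between rails open for fingers down to 8 mm. In a slot a marker's centre is at 38.5 mm, the torch's at 44 mm
- cradle_black: black plastic cradle, 116 x 46 mm, fixed on the old rack's plate; holds the black marker at the start. Origin mid-underside, axes as the old rack's. Base 6 mm thick; two saddles, 14 mm thick, at x = -43 and +43 mm with a 36 mm wide U notch: its floor is 30 mm, its horns 44 mm above the bench. Between the saddles 72 mm are open for fingers, down to 12 mm above the bench
- cradle_red: red plastic cradle, 116 x 46 mm, fixed on the old rack's plate; holds the red marker at the start. Origin mid-underside, axes as the old rack's. Base 6 mm thick; two saddles, 14 mm thick, at x = -43 and +43 mm with a 36 mm wide U notch: its floor is 30 mm, its horns 44 mm above the bench. Between the saddles 72 mm are open for fingers, down to 12 mm above the bench
- cradle_blue: blue plastic cradle, 116 x 46 mm, fixed on the old rack's plate; holds the blue marker at the start. Origin mid-underside, axes as the old rack's. Base 6 mm thick; two saddles, 14 mm thick, at x = -43 and +43 mm with a 36 mm wide U notch: its floor is 30 mm, its horns 44 mm above the bench. Between the saddles 72 mm are open for fingers, down to 12 mm above the bench
- cradle_yellow: yellow plastic cradle, 116 x 46 mm, fixed on the old rack's plate; holds the torch at the start. Origin mid-underside, axes as the old rack's. Base 6 mm thick; two saddles, 14 mm thick, at x = -43 and +43 mm with a 36 mm wide U notch: its floor is 30 mm, its horns 44 mm above the bench. Between the saddles 72 mm are open for fingers, down to 12 mm above the bench
- tape_measure: bystander, not to be moved: yellow tape measure with black disc, 36 x 75 x 67 mm, loose behind the racks; origin mid-underside
- stapler: bystander, not to be moved: dark blue stapler, 36 x 134 x 48 mm, loose behind the racks; origin mid-underside
- label_roll: bystander, not to be moved: white roll of blank labels, 84 mm across, 62 mm high, loose behind the racks; origin mid-underside
Things that resemble listed ones, but are neither listed nor needed, are in the scene too. What is shaped like the part that bears marker_black_mid but turquoise is not meant. What is shaped like the part that bears marker_red_mid but purple is not meant.

How it is judged:
By the outcome, as a careful person would: the job done as asked, in the order asked, and still so for the second after the job is handed in, with the robot touching nothing.
It also fails if it takes over 90 s, if anything falls off the work surface, if the arm or the gripper's body presses on something with over 40 N, if the wrist force passes 120 N, or if a joint passes its speed limit or range.

## Working session

There is one attempt and no reset: what is moved stays moved. The work goes in short steps, Python scripts to look and compute and a shell command to move; the robot and the scene stay as the last step left them, time stands still between calls to the robot, and variables do not carry over. Pictures are saved under pics/ and viewed, about 12 in all and at most 16, crops included, and the job is handed in when it is done.

```bash
ls; mkdir -p pics
python3 - <<'E'
from workcell import *
import cv2, numpy as np
s=sense(); print({k:np.round(v,3).tolist() for k,v in s.items()})
for n in ("top","scene"):
    d=get_image(n); cv2.imwrite(f"pics/{n}0.png",d["pixels"][:,:,::-1]); np.savez(f"{n}0.npz",**d)
    print(n,np.round(d["camera_matrix"],1).tolist(),np.round(d["cam_to_world"],3).tolist())
E
```

```text
pics
{'clock': 0.0, 'qpos': [1.084, 0.537, -0.004, 1.539, 0.003, 1.067, -0.071], 'joint_vel': [0.001, 0.0, 0.002, -0.001, -0.0, 0.002, 0.001], 'joint_efforts': [0.0, -58.341, 1.049, -25.91, 0.012, 0.01, -0.0], 'tool_pos': [0.265, -0.593, 0.23], 'ee_rot': [0.978, 0.209, -0.0, -0.001], 'wrist_force': [0.238, 0.994, 0.0], 'ft_torque': [-0.015, -0.06, -0.04], 'gripper_width': 0.085}
top [[365.8, 0.0, 258.9], [0.0, 365.8, 199.0], [0.0, 0.0, 1.0]] [[-0.001, -0.992, 0.128, 0.456], [-1.0, 0.0, -0.008, -0.046], [0.008, -0.128, -0.992, 1.017], [0.0, 0.0, 0.0, 1.0]]
scene [[358.8, 0.0, 257.9], [0.0, 358.8, 195.6], [0.0, 0.0, 1.0]] [[-0.815, -0.292, 0.501, -0.015], [-0.58, 0.418, -0.7, 0.741], [-0.005, -0.86, -0.51, 0.635], [0.0, 0.0, 0.0, 1.0]]
```

View pics/top0.png

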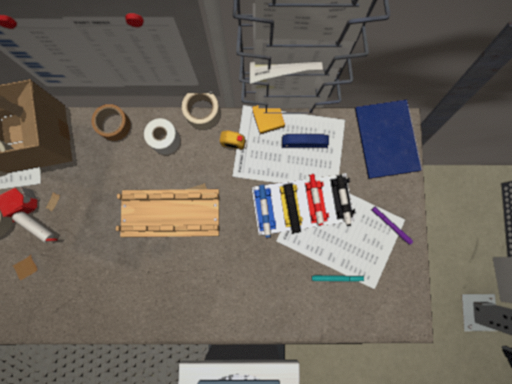

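View pics/scene0.png

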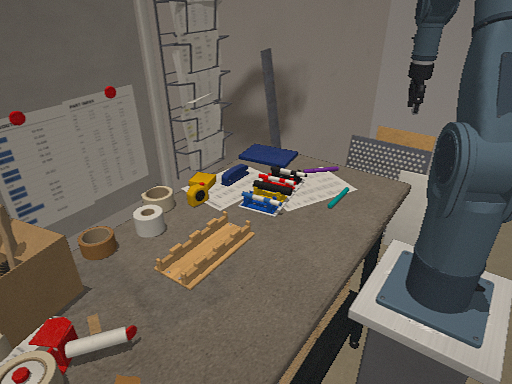

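View crop.

The top view shows the empty wooden rack at about (170,213). The old rack is at about (303,205), holding blue, torch, red and black from left to right. The turquoise and purple pens lie loose on the bench. Target order from left to right: black, red, torch, blue.

```bash
cat > h.py <<'E'
import numpy as np, cv2
from scipy.spatial.transform import Rotation as R
def cast(d,uv,z):
    uv=np.atleast_2d(uv).astype(float); K=d["camera_matrix"];T=d["cam_to_world"]
    r=np.c_[uv,np.ones(len(uv))]@np.linalg.inv(K).T@T[:3,:3].T; o=T[:3,3]
    return o+r*((z-o[2])/r[:,2])[:,None]
def proj(d,P):
    T=np.linalg.inv(d["cam_to_world"]);p=(np.atleast_2d(P)@T[:3,:3].T+T[:3,3])@d["camera_matrix"].T
    return p[:,:2]/p[:,2:]
def save(n,name,box,k):
    x0,y0,x1,y1=box
    cv2.imwrite("pics/"+name,cv2.resize(n["pixels"][y0:y1,x0:x1,::-1],None,fx=k,fy=k,interpolation=cv2.INTER_CUBIC))
E
python3 - <<'E'
from h import *
d=dict(np.load("top0.npz")); im=d["pixels"]
save(d,"crop1.png",(110,165,370,250),3)
hsv=cv2.cvtColor(im,cv2.COLOR_RGB2HSV)
def comp(m,x0,x1,z,n):
    m=m.astype(np.uint8); mm=np.zeros_like(m); mm[165:250,x0:x1]=m[165:250,x0:x1]
    k,l,st,c=cv2.connectedComponentsWithStats(mm)
    for i in np.argsort(-st[1:,4])[:2]+1:
        pts=np.argwhere(l==i)[:,::-1].astype(np.float32)
        w=cast(d,pts,z)[:,:2].astype(np.float32); r=cv2.minAreaRect(w)
        print(n,st[i].tolist(),"meanw",w.mean(0).round(4),"rect",np.round(r[0],4),np.round(r[1],4),round(r[2],1))
H,S,V=[hsv[...,i].astype(int) for i in range(3)]
comp((H>8)&(H<22)&(S>100)&(V>110),105,232,.04,"wood")
comp((H>100)&(H<130)&(S>130),235,372,.025,"blue")
comp((H>20)&(H<35)&(S>130),235,372,.03,"yellow")
comp(((H<6)|(H>174))&(S>130),235,372,.03,"red")
comp((V<60),325,372,.03,"black")
comp((V<60),280,302,.05,"torch")
E
```

```text
wood [117, 185, 102, 52, 4495] meanw [0.5447 0.1861] rect [0.549  0.1911] [0.1358 0.2715] 1.6
wood [116, 226, 3, 5, 14] meanw [0.5033 0.3236] rect [0.5037 0.3238] [0.0108 0.0053] 2.7
blue [255, 186, 20, 45, 424] meanw [ 0.5611 -0.0684] rect [ 0.5605 -0.0682] [0.1196 0.0409] 8.5
blue [367, 165, 5, 13, 53] meanw [ 0.6631 -0.3597] rect [ 0.6615 -0.3585] [0.0111 0.0341] 87.8
yellow [280, 187, 12, 40, 192] meanw [ 0.5609 -0.1249] rect [ 0.5631 -0.1242] [0.108  0.0139] 10.3
yellow [292, 185, 10, 40, 112] meanw [ 0.5719 -0.155 ] rect [ 0.5682 -0.1563] [0.1085 0.0113] 8.3
red [306, 174, 22, 49, 476] meanw [ 0.583  -0.2073] rect [ 0.5868 -0.2086] [0.1315 0.0463] 7.7
red [319, 223, 3, 2, 4] meanw [ 0.5152 -0.2192] rect [ 0.5148 -0.2191] [0.0024 0.0061] 26.2
black [331, 175, 23, 43, 420] meanw [ 0.5922 -0.2759] rect [ 0.5916 -0.2812] [0.1151 0.0472] 8.4
black [367, 171, 1, 3, 3] meanw [ 0.6575 -0.3513] rect [ 0.6575 -0.3513] [0.     0.0056] 87.8
torch [284, 184, 16, 49, 390] meanw [ 0.5569 -0.1405] rect [ 0.557  -0.1409] [0.1286 0.0228] 9.9
```

View pics/crop1.png

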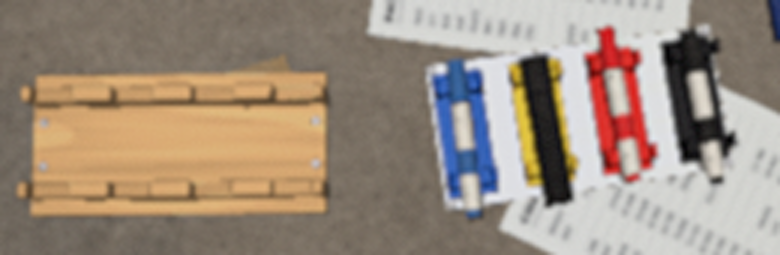

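```bash
cat > go.py <<'E'
# usage: go.py x y z yaw_deg -> total travel (tool axes) and turn about tool z; z is the TCP height
import sys; from h import *; from workcell import *
x,y,z,yaw=map(float,sys.argv[1:5]); s=sense(); r=R.from_quat(s["ee_rot"]); M=r.as_matrix()
t=r.inv().apply(np.array([x,y,z])-s["tool_pos"]); yn=np.degrees(np.arctan2(M[1,0],M[0,0]))
print("t",s["clock"],"pos",np.round(s["tool_pos"],4),"yaw",yn.round(2),"tilt z",M[:,2].round(3),"TRAVEL",t.round(4),"TURNz",round(yn-yaw,2), "w",s["gripper_width"],"F",np.round(s["wrist_force"],1))
E
python3 -m crank '{"travel":[[0.138,-0.093,-0.02],[0.138,-0.093,-0.02],[0.138,-0.093,-0.02],[0.138,-0.093,-0.02],[0.138,-0.093,-0.02]],"angular":[[0,0,0],[0,0,0],[0,0,0],[0,0,0],[0,0,0]],"grip":[1,1,1,1,1]}'
python3 -m crank '{"travel":[[0.138,-0.093,-0.02],[0.138,-0.093,-0.02],[0.138,-0.093,-0.02],[0.138,-0.093,-0.02],[0.138,-0.093,-0.02]],"angular":[[0,0,0],[0,0,0],[0,0,0],[0,0,0],[0,0,0]],"grip":[1,1,1,1,1]}'
python3 -m crank '{"travel":[[0.138,-0.093,-0.02],[0.138,-0.093,-0.02],[0.138,-0.093,-0.02],[0.138,-0.093,-0.02],[0.138,-0.093,-0.02]],"angular":[[0,0,15.6],[0,0,15.6],[0,0,15.6],[0,0,15.6],[0,0,15.6]],"grip":[1,1,1,1,1]}'
python3 go.py 0.53 -0.17 0.28 8.5
python3 - <<'E'
from workcell import *
from h import *
d=get_image("wrist"); np.savez("w1.npz",**d); save(d,"w1.png",(0,0,512,384),1); print(d["cam_to_world"].round(3).tolist(),d["camera_matrix"].round(1).tolist())
E
```

```text
clock: 0.52
tool_pos: [0.3602, -0.4439, 0.2519]
ee_rot: [0.977, 0.214, 0.002, -0.002]
wrist_force: [0.3, 0.1, 0.2]
gripper_width: 0.0856
clock: 0.93
tool_pos: [0.4471, -0.3022, 0.2722]
ee_rot: [0.977, 0.215, 0.002, -0.001]
wrist_force: [-0.1, 0.2, 0.3]
gripper_width: 0.0853
clock: 1.35
tool_pos: [0.5332, -0.1616, 0.292]
ee_rot: [0.997, 0.079, 0.002, -0.002]
wrist_force: [0.8, 0.8, 0.7]
gripper_width: 0.0851
t 1.35 pos [ 0.5332 -0.1616  0.292 ] yaw 9.07 tilt z [ 0.003  0.004 -1.   ] TRAVEL [-0.0045  0.0079  0.0119] TURNz 0.57 w 0.08511962151411764 F [0.8 0.8 0.7]
[[0.158, -0.954, -0.254, 0.598], [-0.987, -0.153, -0.037, -0.152], [-0.004, 0.256, -0.967, 0.436], [0.0, 0.0, 0.0, 1.0]] [[291.2, 0.0, 256.8], [0.0, 291.2, 192.5], [0.0, 0.0, 1.0]]
```

View pics/w1.png

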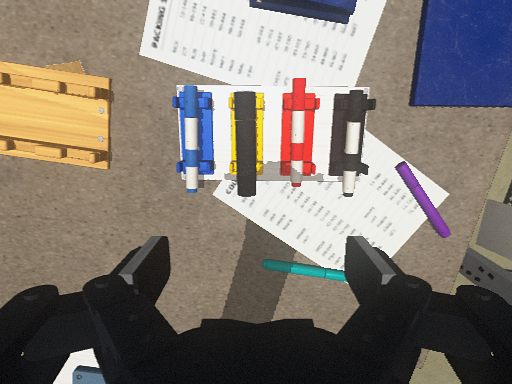

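The wrist view is clear: blue at about (191,139), torch (246,143), red (298,133), black (353,143). I'll zoom in to read the ends precisely.

Run:
```python
from h import *
d=dict(np.load("w1.npz")); save(d,"w1c.png",(170,70,380,205),3.8)
```

```text
(no output)
```

View pics/w1c.png

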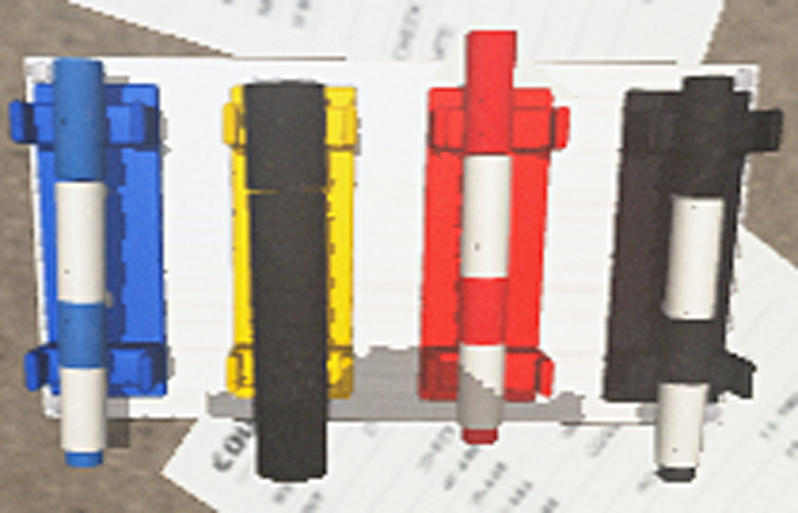

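The crop shows all four items with both ends visible. I'll convert the ends and the plate corners to world positions and check the lengths.

Run:
```python
from h import *
d=dict(np.load("w1.npz")); f=lambda p:(np.array(p,float)+.5)/3.8-.5+[170,70]
I={"blue":([79,58],[83,466],.0385),"torch":([286,80],[292,480],.044),"red":([491,30],[480,443],.0385),"black":([709,76],[677,482],.0385)}
for n,(a,b,z) in I.items():
    w=cast(d,f([a,b]),z); v=w[0]-w[1]; print(n,"mid",w.mean(0).round(4),"len",np.linalg.norm(v).round(4),"yaw",np.degrees(np.arctan2(v[1],v[0])).round(1))
c=cast(d,f([[22,60],[757,66],[722,422],[48,418]]),.006); print("plate",c.round(4).tolist())
ctr=c[:,:2].mean(0); 
e=[c[0]-c[1],c[3]-c[2],c[0]-c[3],c[1]-c[2]]; print([ (np.linalg.norm(v).round(4),np.degrees(np.arctan2(v[1],v[0])).round(1)) for v in e])
print("old ctr",ctr)
```

```text
blue mid [ 0.5504 -0.0677  0.0385] len 0.1431 yaw 6.3
torch mid [ 0.5565 -0.1417  0.044 ] len 0.1392 yaw 9.4
red mid [ 0.5817 -0.2076  0.0385] len 0.1428 yaw 9.6
black mid [ 0.5788 -0.2832  0.0385] len 0.143 yaw 9.3
plate [[0.6194, -0.0317, 0.006], [0.6597, -0.2979, 0.006], [0.5279, -0.3182, 0.006], [0.487, -0.0536, 0.006]]
[(np.float64(0.2692), np.float64(98.6)), (np.float64(0.2678), np.float64(98.8)), (np.float64(0.1342), np.float64(9.4)), (np.float64(0.1334), np.float64(8.8))]
old ctr [ 0.57352275 -0.17537157]
```

```bash
python3 -m crank '{"travel":[[0.013,-0.175,0],[0.013,-0.175,0],[0.013,-0.175,0],[0.013,-0.175,0],[0.013,-0.175,0]],"angular":[[0,0,0],[0,0,0],[0,0,0],[0,0,0],[0,0,0]],"grip":[1,1,1,1,1]}' >/dev/null
python3 -m crank '{"travel":[[0.013,-0.175,0],[0.013,-0.175,0],[0.013,-0.175,0],[0.013,-0.175,0],[0.013,-0.175,0]],"angular":[[0,0,7],[0,0,7],[0,0,7],[0,0,7],[0,0,7]],"grip":[1,1,1,1,1]}'
python3 -m crank '{"travel":[[0,0,0],[0,0,0]],"angular":[[0,0,0],[0,0,0]],"grip":[1,1]}'
python3 go.py .5 .19 .29 2
python3 - <<'E'
from workcell import *
from h import *
d=get_image("wrist"); np.savez("w2.npz",**d); 
c=np.array([[.549+a,.19+b,.03] for a in(-.09,.09) for b in(-.15,.15)]); p=proj(d,c); lo=p.min(0).astype(int)-5; hi=p.max(0).astype(int)+5
lo=np.maximum(lo,0); k=790/(hi[0]-lo[0]); print(lo,hi,k); save(d,"w2.png",(lo[0],lo[1],hi[0],hi[1]),k)
E
```

```text
clock: 2.23
tool_pos: [0.5018, 0.1867, 0.2912]
ee_rot: [1.0, 0.017, -0.0, -0.002]
wrist_force: [-1.0, 0.3, 0.4]
gripper_width: 0.0854
clock: 2.4
tool_pos: [0.5034, 0.1797, 0.2908]
ee_rot: [1.0, 0.014, -0.0, 0.0]
wrist_force: [0.0, -0.8, 0.2]
gripper_width: 0.0855
t 2.4 pos [0.5034 0.1797 0.2908] yaw 1.57 tilt z [-0.001 -0.001 -1.   ] TRAVEL [-0.0031 -0.0104  0.0008] TURNz -0.43 w 0.08551132322957437 F [ 0.  -0.8  0.2]
[129  48] [373 200] 3.237704918032787
```

View pics/w2.png

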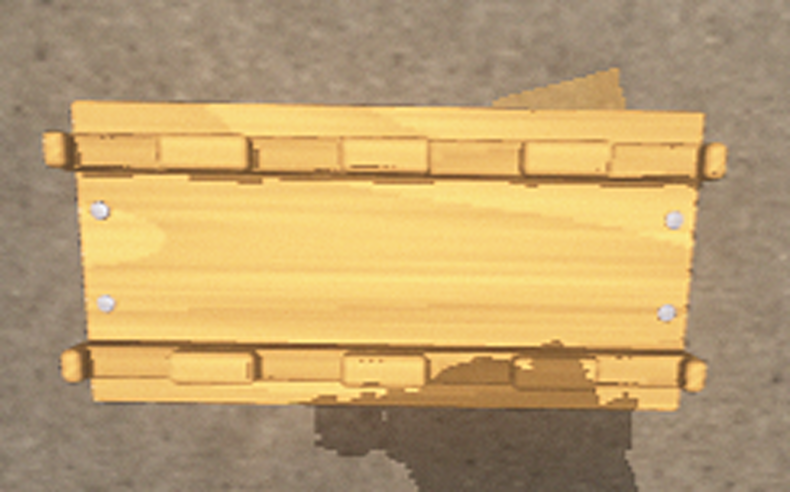

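The rack is fully in view. I'll measure the board corners at z=8 mm, then cross-check with the horn tops at z=44 mm.

Run:
```python
from h import *
d=dict(np.load("w2.npz")); k=3.2377; f=lambda p:(np.array(p,float)+.5)/k-.5+[129,48]
c=cast(d,f([[72,101],[703,114],[678,410],[93,402]]),.008)[:,:2]; print("board",c.round(4).tolist())
e=[c[0]-c[1],c[3]-c[2],c[0]-c[3],c[1]-c[2]]; print([(np.linalg.norm(v).round(4),np.degrees(np.arctan2(v[1],v[0])).round(1)) for v in e],"ctr",c.mean(0).round(4))
h=cast(d,f([[205,153],[385,154],[567,158],[213,366],[386,369],[555,373]]),.044)[:,:2]; print("horns",h.round(4).tolist(),"ctr",h.mean(0).round(4))
for a,b in((0,2),(3,5),(0,3),(1,4),(2,5)):
    v=h[a]-h[b]; print(np.linalg.norm(v).round(4),np.degrees(np.arctan2(v[1],v[0])).round(1))
y=-np.radians(2) if 0 else np.radians(np.mean([np.degrees(np.arctan2(v[1],v[0]))-90 for v in e[:2]])); print("yaw",np.degrees(y))
m=(c.mean(0)+h.mean(0))/2
for n,s in zip(("black","red","torch","blue"),(.108,.036,-.036,-.108)): print(n,(m+s*np.array([-np.sin(y),np.cos(y)])).round(4))
```

```text
board [[0.6118, 0.3281], [0.6139, 0.0602], [0.4857, 0.058], [0.4821, 0.3272]]
[(np.float64(0.2679), np.float64(90.5)), (np.float64(0.2692), np.float64(90.8)), (np.float64(0.1296), np.float64(0.4)), (np.float64(0.1282), np.float64(1.0))] ctr [0.5484 0.1934]
horns [[0.5904, 0.2648], [0.592, 0.194], [0.5925, 0.1223], [0.5062, 0.264], [0.5069, 0.192], [0.5071, 0.1214]] ctr [0.5492 0.1931]
0.1425 90.8
0.1426 90.4
0.0843 0.5
0.0852 1.4
0.0854 0.6
yaw 0.6131378613271323
black [0.5476 0.3012]
red [0.5484 0.2292]
torch [0.5492 0.1572]
blue [0.5499 0.0852]
```

Board and horns agree: new rack centre (0.549, 0.193), yaw about 0.6°. Blue goes first.

```bash
python3 -m crank '{"travel":[[0.02,0.1245,0.1],[0.02,0.1245,0.1],[0.02,0.1245,0.1],[0.02,0.1245,0.1]],"angular":[[0,0,0],[0,0,0],[0,0,0],[0,0,0]],"grip":[0.5,0.5,0.5,0.5]}' >/dev/null
python3 -m crank '{"travel":[[0.02,0.1245,0.1],[0.02,0.1245,0.1],[0.02,0.1245,0.1],[0.02,0.1245,0.1],[0.02,0.1245,0.1]],"angular":[[0,0,-7],[0,0,-7],[0,0,-7],[0,0,-7],[0,0,-7]],"grip":[0.5,0.5,0.5,0.5,0.5]}' >/dev/null
python3 -m crank '{"travel":[[0,0,0],[0,0,0]],"angular":[[0,0,0],[0,0,0]],"grip":[0.5,0.5]}' >/dev/null
python3 go.py .5504 -.0677 .02 8
python3 - <<'E'
from workcell import *
from h import *
d=get_image("wrist"); np.savez("w3.npz",**d);save(d,"w3.png",(0,0,512,384),1)
E
```

```text
t 3.3667 pos [ 0.5496 -0.0688  0.0914] yaw 8.38 tilt z [-0. -0. -1.] TRAVEL [ 0.001  -0.001   0.0714] TURNz 0.38 w 0.04294592034602113 F [-0.   0.  -0.1]
```

View pics/w3.png

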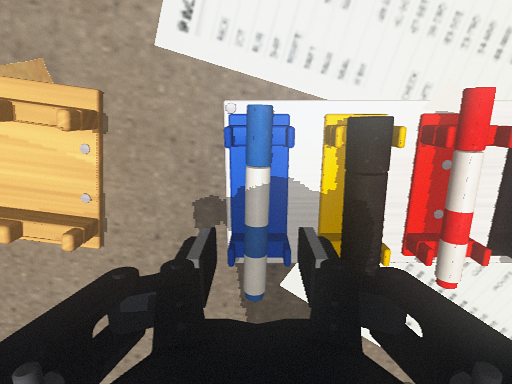

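The blue marker (about 258,200) lies centred between the fingers, clear of the torch. Next: descend, grip, lift.

```bash
python3 -m crank '{"travel":[[0.001,-0.001,0.03],[0.001,-0.001,0.055],[0.001,-0.001,0.071],[0.001,-0.001,0.071],[0.001,-0.001,0.071]],"angular":[[0,0,0],[0,0,0],[0,0,0],[0,0,0],[0,0,0]],"grip":[0.5,0.5,0.5,0.5,0.5]}' 25
python3 -m crank '{"travel":[[0,0,0],[0,0,0],[0,0,0],[0,0,0],[0,0,0]],"angular":[[0,0,0],[0,0,0],[0,0,0],[0,0,0],[0,0,0]],"grip":[0,0,0,0,0]}' 25
python3 go.py .5499 .0852 .0205 0.6
```

```text
clock: 3.83
tool_pos: [0.5508, -0.0653, 0.0208]
ee_rot: [0.997, 0.075, -0.0, -0.0]
wrist_force: [0.7, -0.7, 0.0]
gripper_width: 0.0423
clock: 4.25
tool_pos: [0.5521, -0.0661, 0.022]
ee_rot: [0.997, 0.074, 0.001, 0.0]
wrist_force: [-1.6, -0.0, 7.6]
gripper_width: 0.0169
t 4.25 pos [ 0.5521 -0.0661  0.022 ] yaw 8.51 tilt z [ 0.003 -0.    -1.   ] TRAVEL [ 0.0202 -0.15    0.0015] TURNz 7.91 w 0.01689849966212414 F [-1.6 -0.   7.6]
```

```bash
python3 -m crank '{"travel":[[0,0,-0.04],[0,0,-0.07],[0.01,-0.035,-0.07],[0.02,-0.075,-0.07],[0.02,-0.112,-0.07]],"angular":[[0,0,0],[0,0,0],[0,0,0],[0,0,4],[0,0,7.9]],"grip":[0,0,0,0,0]}' 
python3 go.py .5499 .0852 .0225 0.6
python3 -m crank '{"travel":[[0,-0.038,0],[0,-0.038,0],[0,-0.038,0],[0,-0.038,0]],"angular":[[0,0,0],[0,0,0],[0,0,0],[0,0,0]],"grip":[0,0,0,0]}' 
python3 go.py .5499 .0852 .0225 0.6
python3 - <<'E'
from workcell import *
from h import *
d=get_image("wrist"); np.savez("w4.npz",**d);save(d,"w4.png",(0,0,512,384),1)
E
```

```text
clock: 4.67
tool_pos: [0.5566, 0.0491, 0.0922]
ee_rot: [1.0, 0.003, 0.003, -0.001]
wrist_force: [0.6, 1.6, 0.9]
gripper_width: 0.0168
t 4.6667 pos [0.5566 0.0491 0.0922] yaw 0.31 tilt z [ 0.005  0.001 -1.   ] TRAVEL [-0.0068 -0.0361  0.0698] TURNz -0.29 w 0.016819904577550924 F [0.6 1.6 0.9]
clock: 5.0
tool_pos: [0.5538, 0.0851, 0.0908]
ee_rot: [1.0, 0.006, 0.0, 0.0]
wrist_force: [-0.4, -0.4, -0.4]
gripper_width: 0.0166
t 5.0 pos [0.5538 0.0851 0.0908] yaw 0.64 tilt z [ 0.001 -0.001 -1.   ] TRAVEL [-0.0039 -0.0002  0.0683] TURNz 0.04 w 0.016638101635552772 F [-0.4 -0.4 -0.4]
```

View pics/w4.png

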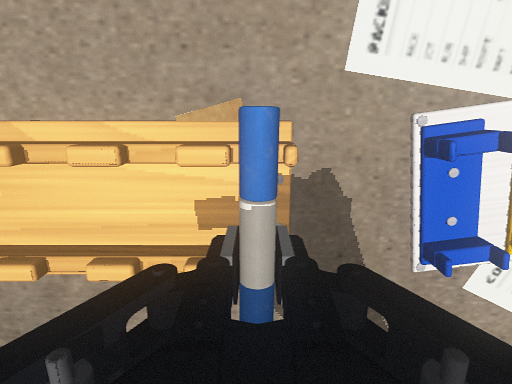

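Blue (column 258) is centred over the rightmost notch, which spans about 230–290. Next: lower, release, lift, and head for the torch.

```bash
python3 -m crank '{"travel":[[-0.004,0,0.03],[-0.004,0,0.055],[-0.004,0,0.0675],[-0.004,0,0.0675],[-0.004,0,0.0675]],"angular":[[0,0,0],[0,0,0],[0,0,0],[0,0,0],[0,0,0]],"grip":[0,0,0,0,0]}' 
python3 -m crank '{"travel":[[0,0,0],[0,0,0],[0,0,0],[0,0,-0.035],[0,0,-0.075]],"angular":[[0,0,0],[0,0,0],[0,0,0],[0,0,0],[0,0,0]],"grip":[0.5,0.5,0.5,0.55,0.55]}' 
python3 go.py .5565 -.1417 .0255 9
```

```text
clock: 5.47
tool_pos: [0.5496, 0.084, 0.0225]
ee_rot: [1.0, 0.004, -0.0, 0.0]
wrist_force: [0.6, 0.2, 0.7]
gripper_width: 0.0168
clock: 5.88
tool_pos: [0.5471, 0.085, 0.0966]
ee_rot: [1.0, 0.005, -0.003, 0.001]
wrist_force: [0.6, 0.8, 0.5]
gripper_width: 0.047
t 5.8833 pos [0.5471 0.085  0.0966] yaw 0.63 tilt z [-0.006 -0.001 -1.   ] TRAVEL [0.0073 0.2267 0.0713] TURNz -8.37 w 0.047021792368920456 F [0.6 0.8 0.5]
```

```bash
python3 -m crank '{"travel":[[0.005,0.16,0],[0.005,0.16,0],[0.005,0.16,0],[0.005,0.16,0]],"angular":[[0,0,0],[0,0,0],[0,0,0],[0,0,0]],"grip":[0.55,0.55,0.55,0.55]}' >/dev/null
python3 -m crank '{"travel":[[0.002,0.04,0],[0.002,0.067,0],[0.002,0.067,0],[0.002,0.067,0],[0.002,0.067,0]],"angular":[[0,0,-4],[0,0,-8.4],[0,0,-8.4],[0,0,-8.4],[0,0,-8.4]],"grip":[0.55,0.55,0.55,0.55,0.55]}' >/dev/null
python3 go.py .5565 -.1417 .0255 9
python3 - <<'E'
from workcell import *
from h import *
d=get_image("wrist"); np.savez("w5.npz",**d);save(d,"w5.png",(0,0,512,384),1)
d=get_image("top"); np.savez("t5.npz",**d)
E
```

```text
t 6.6333 pos [ 0.559  -0.1406  0.098 ] yaw 8.99 tilt z [ 0.     0.001 -1.   ] TRAVEL [-0.0027  0.0008  0.0725] TURNz -0.01 w 0.04698231445514621 F [-0.2  1.1  0.5]
```

View pics/w5.png

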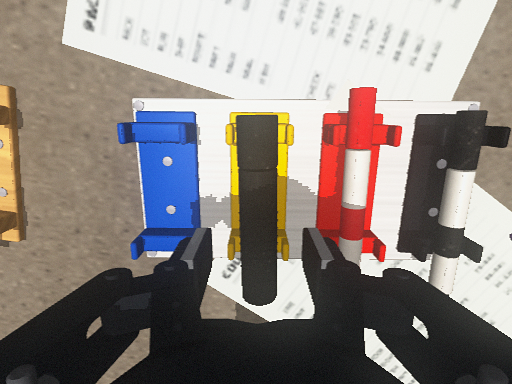

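The torch (column 258) is centred between the fingers, and the red marker is clear.

```bash
python3 -m crank '{"travel":[[-0.003,0.001,0.03],[-0.003,0.001,0.055],[-0.003,0.001,0.0725],[-0.003,0.001,0.0725],[-0.003,0.001,0.0725]],"angular":[[0,0,0],[0,0,0],[0,0,0],[0,0,0],[0,0,0]],"grip":[0.55,0.55,0.55,0.55,0.55]}' 
python3 -m crank '{"travel":[[0,0,0],[0,0,0],[0,0,0],[0,0,0],[0,0,0]],"angular":[[0,0,0],[0,0,0],[0,0,0],[0,0,0],[0,0,0]],"grip":[0,0,0,0,0]}' 50
python3 -m crank '{"travel":[[0,0,-0.035],[0,0,-0.075],[0,0,-0.075]],"angular":[[0,0,0],[0,0,0],[0,0,0]],"grip":[0,0,0]}' 
python3 go.py .5492 .1572 .0265 0.6
```

```text
clock: 7.15
tool_pos: [0.5557, -0.1413, 0.0249]
ee_rot: [0.997, 0.08, -0.001, -0.0]
wrist_force: [-0.0, -0.4, -0.3]
gripper_width: 0.0471
clock: 7.57
tool_pos: [0.5575, -0.1426, 0.0269]
ee_rot: [0.997, 0.079, 0.001, 0.0]
wrist_force: [-0.8, 1.7, 7.2]
gripper_width: 0.0253
clock: 7.82
tool_pos: [0.5609, -0.144, 0.1072]
ee_rot: [0.997, 0.078, 0.005, 0.002]
wrist_force: [1.9, 0.4, -1.0]
gripper_width: 0.0254
t 7.8167 pos [ 0.5609 -0.144   0.1072] yaw 8.99 tilt z [ 0.011 -0.002 -1.   ] TRAVEL [ 0.0347 -0.2996  0.0798] TURNz 8.39 w 0.025419997305162565 F [ 1.9  0.4 -1. ]
```

```bash
python3 -m crank '{"travel":[[0.018,-0.16,0],[0.018,-0.16,0],[0.018,-0.16,0],[0.018,-0.16,0]],"angular":[[0,0,0],[0,0,0],[0,0,0],[0,0,0]],"grip":[0,0,0,0]}' >/dev/null
python3 -m crank '{"travel":[[0.008,-0.04,0],[0.017,-0.08,0],[0.017,-0.12,0],[0.017,-0.14,0],[0.017,-0.14,0]],"angular":[[0,0,0],[0,0,0],[0,0,4],[0,0,8.4],[0,0,8.4]],"grip":[0,0,0,0,0]}' >/dev/null
python3 -m crank '{"travel":[[0,0,0],[0,0,0]],"angular":[[0,0,0],[0,0,0]],"grip":[0,0]}' >/dev/null
python3 go.py .5492 .1572 .0265 0.6
python3 - <<'E'
from workcell import *
from h import *
d=get_image("wrist"); np.savez("w6.npz",**d);save(d,"w6.png",(0,0,512,384),1)
E
```

```text
t 8.7333 pos [0.544  0.1576 0.1004] yaw 0.61 tilt z [ 0.    -0.001 -1.   ] TRAVEL [0.0052 0.0004 0.0739] TURNz 0.01 w 0.025328745545721496 F [ 0.4  0.1 -1.6]
```

View pics/w6.png

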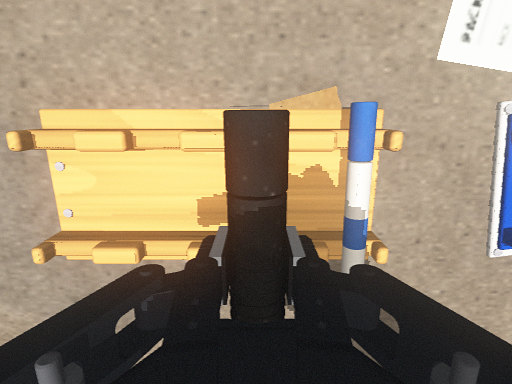

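Blue lies in its slot and the torch is above the second slot. Lowering it.

```bash
python3 -m crank '{"travel":[[0.005,0,0.03],[0.005,0,0.055],[0.005,0,0.0735],[0.005,0,0.0735],[0.005,0,0.0735]],"angular":[[0,0,0],[0,0,0],[0,0,0],[0,0,0],[0,0,0]],"grip":[0,0,0,0,0]}' 
python3 -m crank '{"travel":[[0,0,0],[0,0,0],[0,0,0],[0,0,-0.035],[0,0,-0.075]],"angular":[[0,0,0],[0,0,0],[0,0,0],[0,0,0],[0,0,0]],"grip":[0.5,0.5,0.55,0.55,0.5]}' 
python3 go.py .5817 -.2076 .0205 9.2
```

```text
clock: 9.2
tool_pos: [0.5488, 0.1568, 0.0261]
ee_rot: [1.0, 0.004, -0.0, 0.001]
wrist_force: [0.3, -0.9, -1.4]
gripper_width: 0.0253
clock: 9.62
tool_pos: [0.5464, 0.158, 0.1006]
ee_rot: [1.0, 0.005, -0.003, 0.001]
wrist_force: [1.1, 0.8, 0.3]
gripper_width: 0.0424
t 9.6167 pos [0.5464 0.158  0.1006] yaw 0.62 tilt z [-0.006 -0.002 -1.   ] TRAVEL [0.0318 0.3658 0.0805] TURNz -8.58 w 0.042436822077918136 F [1.1 0.8 0.3]
```

```bash
python3 -m crank '{"travel":[[0.016,0.2,0],[0.016,0.2,0],[0.016,0.2,0],[0.016,0.2,0],[0.016,0.2,0]],"angular":[[0,0,0],[0,0,0],[0,0,0],[0,0,0],[0,0,0]],"grip":[0.5,0.5,0.5,0.5,0.5]}' >/dev/null
python3 -m crank '{"travel":[[0.016,0.166,0],[0.016,0.166,0],[0.016,0.166,0],[0.016,0.166,0],[0.016,0.166,0]],"angular":[[0,0,0],[0,0,0],[0,0,-4],[0,0,-8.6],[0,0,-8.6]],"grip":[0.5,0.5,0.5,0.5,0.5]}' >/dev/null
python3 -m crank '{"travel":[[0,0,0],[0,0,0]],"angular":[[0,0,0],[0,0,0]],"grip":[0.5,0.5]}' >/dev/null
python3 go.py .5817 -.2076 .0205 9.2
python3 - <<'E'
from workcell import *
from h import *
d=get_image("wrist"); np.savez("w7.npz",**d);save(d,"w7.png",(0,0,512,384),1)
E
```

```text
t 10.6167 pos [ 0.5846 -0.2063  0.102 ] yaw 9.16 tilt z [ 0.     0.001 -1.   ] TRAVEL [-0.0031  0.0009  0.0815] TURNz -0.04 w 0.042855434084635616 F [-0.3  1.9 -0.4]
```

View pics/w7.png

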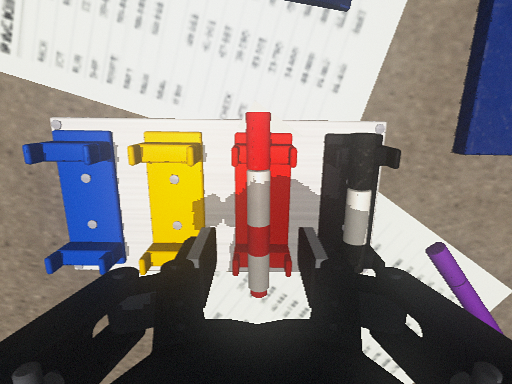

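Red (column 258) is centred between the fingers and the black marker is clear. Grip and carry.

```bash
python3 -m crank '{"travel":[[-0.003,0.001,0.04],[-0.003,0.001,0.065],[-0.003,0.001,0.081],[-0.003,0.001,0.081],[-0.003,0.001,0.081]],"angular":[[0,0,0],[0,0,0],[0,0,0],[0,0,0],[0,0,0]],"grip":[0.5,0.5,0.5,0.5,0.5]}' 25
python3 -m crank '{"travel":[[0,0,0],[0,0,0],[0,0,0],[0,0,0],[0,0,0]],"angular":[[0,0,0],[0,0,0],[0,0,0],[0,0,0],[0,0,0]],"grip":[0,0,0,0,0]}' 25
python3 -m crank '{"travel":[[0,0,-0.035],[0,0,-0.075],[0,0,-0.09],[0,0,-0.09]],"angular":[[0,0,0],[0,0,0],[0,0,0],[0,0,0]],"grip":[0,0,0,0]}' 
python3 go.py .5484 .2292 .0225 0.6
```

```text
clock: 11.08
tool_pos: [0.5817, -0.206, 0.0206]
ee_rot: [0.997, 0.082, -0.001, -0.001]
wrist_force: [0.6, 0.3, 1.1]
gripper_width: 0.0428
clock: 11.5
tool_pos: [0.5833, -0.2081, 0.0226]
ee_rot: [0.997, 0.08, 0.001, 0.0]
wrist_force: [0.2, 1.4, 6.6]
gripper_width: 0.0169
clock: 11.83
tool_pos: [0.5852, -0.2093, 0.1161]
ee_rot: [0.997, 0.08, 0.004, 0.002]
wrist_force: [0.6, -0.3, -0.6]
gripper_width: 0.0169
t 11.8333 pos [ 0.5852 -0.2093  0.1161] yaw 9.19 tilt z [ 0.008 -0.003 -1.   ] TRAVEL [ 0.033  -0.4391  0.0921] TURNz 8.59 w 0.016879592035984194 F [ 0.6 -0.3 -0.6]
```

```bash
python3 -m crank '{"travel":[[0.016,-0.2,0],[0.016,-0.2,0],[0.016,-0.2,0],[0.016,-0.2,0],[0.016,-0.2,0]],"angular":[[0,0,0],[0,0,0],[0,0,0],[0,0,0],[0,0,0]],"grip":[0,0,0,0,0]}' >/dev/null
python3 -m crank '{"travel":[[0.016,-0.2,0],[0.016,-0.2,0],[0.016,-0.2,0],[0.016,-0.2,0],[0.016,-0.2,0]],"angular":[[0,0,0],[0,0,0],[0,0,0],[0,0,4],[0,0,8.6]],"grip":[0,0,0,0,0]}' >/dev/null
python3 -m crank '{"travel":[[0.002,-0.037,0],[0.002,-0.037,0],[0.002,-0.037,0],[0.002,-0.037,0]],"angular":[[0,0,0],[0,0,0],[0,0,0],[0,0,0]],"grip":[0,0,0,0]}' >/dev/null
python3 go.py .5484 .2292 .0225 0.6
```

```text
t 13.0 pos [0.5507 0.2278 0.1102] yaw 0.62 tilt z [-0.001 -0.001 -1.   ] TRAVEL [-0.0022 -0.0015  0.0877] TURNz 0.02 w 0.017103000059504245 F [-0.5 -0.2  0.4]
```

```bash
python3 -m crank '{"travel":[[-0.002,-0.002,0.04],[-0.002,-0.002,0.07],[-0.002,-0.002,0.087],[-0.002,-0.002,0.087],[-0.002,-0.002,0.087]],"angular":[[0,0,0],[0,0,0],[0,0,0],[0,0,0],[0,0,0]],"grip":[0,0,0,0,0]}' 
python3 -m crank '{"travel":[[0,0,0],[0,0,0],[0,0,0],[0,0,-0.04],[0,0,-0.08]],"angular":[[0,0,0],[0,0,0],[0,0,0],[0,0,0],[0,0,0]],"grip":[0.5,0.5,0.5,0.5,0.5]}' 
python3 -m crank '{"travel":[[0.016,0.2,0],[0.016,0.2,0],[0.016,0.2,0],[0.016,0.2,0],[0.016,0.2,0]],"angular":[[0,0,0],[0,0,0],[0,0,0],[0,0,0],[0,0,0]],"grip":[0.5,0.5,0.5,0.5,0.5]}' >/dev/null
python3 go.py .5788 -.2832 .0205 9.2
```

```text
clock: 13.42
tool_pos: [0.5488, 0.2281, 0.0228]
ee_rot: [1.0, 0.004, -0.001, 0.001]
wrist_force: [-0.3, 0.0, -0.2]
gripper_width: 0.0164
clock: 13.83
tool_pos: [0.547, 0.2297, 0.1029]
ee_rot: [1.0, 0.005, -0.002, 0.001]
wrist_force: [1.4, 1.5, 0.4]
gripper_width: 0.0429
t 14.25 pos [0.5672 0.027  0.1045] yaw 0.49 tilt z [ 0.001 -0.001 -1.   ] TRAVEL [0.0088 0.3102 0.0845] TURNz -8.71 w 0.042509912625846184 F [-0.1 -0.2  0.1]
```

```bash
python3 -m crank '{"travel":[[0.006,0.2,0],[0.006,0.2,0],[0.006,0.2,0],[0.006,0.2,0],[0.006,0.2,0]],"angular":[[0,0,0],[0,0,0],[0,0,0],[0,0,0],[0,0,0]],"grip":[0.5,0.5,0.5,0.5,0.5]}' >/dev/null
python3 -m crank '{"travel":[[0.002,0.11,0],[0.002,0.11,0],[0.002,0.11,0],[0.002,0.11,0],[0.002,0.11,0]],"angular":[[0,0,-3],[0,0,-8.7],[0,0,-8.7],[0,0,-8.7],[0,0,-8.7]],"grip":[0.5,0.5,0.5,0.5,0.5]}' >/dev/null
python3 -m crank '{"travel":[[0,0,0],[0,0,0]],"angular":[[0,0,0],[0,0,0]],"grip":[0.5,0.5]}' >/dev/null
python3 go.py .5788 -.2832 .0205 9.2
python3 - <<'E'
from workcell import *
from h import *
d=get_image("wrist"); np.savez("w8.npz",**d);save(d,"w8.png",(0,0,512,384),1)
E
```

```text
t 15.25 pos [ 0.5788 -0.2768  0.104 ] yaw 9.44 tilt z [ 0.     0.001 -1.   ] TRAVEL [-0.0011  0.0064  0.0835] TURNz 0.24 w 0.042681891346697066 F [ 0.3  0.1 -0. ]
```

View pics/w8.png

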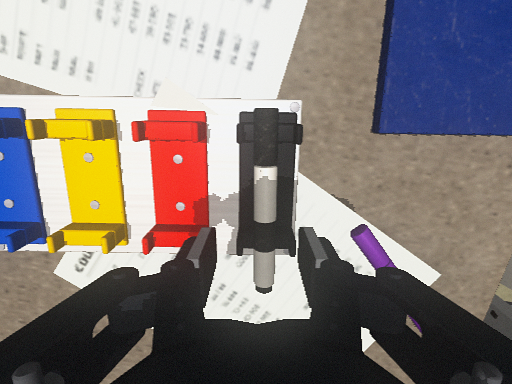

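Black is at column 265, about 6 mm right of the finger centre, which matches the computed correction.

```bash
python3 -m crank '{"travel":[[-0.001,0.006,0.04],[-0.001,0.006,0.065],[-0.001,0.006,0.083],[-0.001,0.006,0.083],[-0.001,0.006,0.083]],"angular":[[0,0,0],[0,0,0],[0,0,0],[0,0,0],[0,0,0]],"grip":[0.5,0.5,0.5,0.5,0.5]}' 25
python3 -m crank '{"travel":[[0,0,0],[0,0,0],[0,0,0],[0,0,0],[0,0,0]],"angular":[[0,0,0],[0,0,0],[0,0,0],[0,0,0],[0,0,0]],"grip":[0,0,0,0,0]}' 25
python3 -m crank '{"travel":[[0,0,-0.035],[0,0,-0.075],[0,0,-0.09],[0,0,-0.09]],"angular":[[0,0,0],[0,0,0],[0,0,0],[0,0,0]],"grip":[0,0,0,0]}' 
python3 -m crank '{"travel":[[0.016,-0.2,0],[0.016,-0.2,0],[0.016,-0.2,0],[0.016,-0.2,0],[0.016,-0.2,0]],"angular":[[0,0,0],[0,0,0],[0,0,0],[0,0,0],[0,0,0]],"grip":[0,0,0,0,0]}' >/dev/null
python3 go.py .5476 .3012 .0225 0.6
```

```text
clock: 15.72
tool_pos: [0.5782, -0.2835, 0.0204]
ee_rot: [0.997, 0.082, -0.001, -0.001]
wrist_force: [1.0, 0.3, 0.0]
gripper_width: 0.0429
clock: 16.13
tool_pos: [0.5799, -0.2853, 0.0227]
ee_rot: [0.997, 0.081, 0.001, 0.001]
wrist_force: [-0.4, 1.1, 7.6]
gripper_width: 0.0167
clock: 16.47
tool_pos: [0.5817, -0.2865, 0.1163]
ee_rot: [0.997, 0.081, 0.004, 0.002]
wrist_force: [1.2, 0.1, 0.6]
gripper_width: 0.0168
t 16.8833 pos [ 0.5608 -0.0816  0.1104] yaw 9.41 tilt z [-0.001  0.001 -1.   ] TRAVEL [ 0.0497 -0.3797  0.0884] TURNz 8.81 w 0.01681300099103328 F [1.1 0.2 0.6]
```

```bash
python3 -m crank '{"travel":[[0.025,-0.2,0],[0.025,-0.2,0],[0.025,-0.2,0],[0.025,-0.2,0],[0.025,-0.2,0]],"angular":[[0,0,0],[0,0,0],[0,0,0],[0,0,0],[0,0,0]],"grip":[0,0,0,0,0]}' >/dev/null
python3 -m crank '{"travel":[[0.025,-0.18,0],[0.025,-0.18,0],[0.025,-0.18,0],[0.025,-0.18,0],[0.025,-0.18,0]],"angular":[[0,0,0],[0,0,0],[0,0,3],[0,0,8.8],[0,0,8.8]],"grip":[0,0,0,0,0]}' >/dev/null
python3 -m crank '{"travel":[[0,0,0],[0,0,0]],"angular":[[0,0,0],[0,0,0]],"grip":[0,0]}' >/dev/null
python3 go.py .5476 .3012 .0225 0.6
```

```text
t 17.8833 pos [0.5489 0.2987 0.1102] yaw 0.68 tilt z [-0.001 -0.001 -1.   ] TRAVEL [-0.0012 -0.0025  0.0877] TURNz 0.08 w 0.016860521278953707 F [ 0.5 -1.9 -0.7]
```

```bash
python3 -m crank '{"travel":[[-0.001,-0.002,0.04],[-0.001,-0.002,0.07],[-0.001,-0.002,0.087],[-0.001,-0.002,0.087],[-0.001,-0.002,0.087]],"angular":[[0,0,0],[0,0,0],[0,0,0],[0,0,0],[0,0,0]],"grip":[0,0,0,0,0]}' 
python3 -m crank '{"travel":[[0,0,0],[0,0,0],[0,0,0],[0,0,-0.04],[0,0,-0.08]],"angular":[[0,0,0],[0,0,0],[0,0,0],[0,0,0],[0,0,0]],"grip":[0.5,0.5,0.5,0.5,0.5]}' 
python3 -m crank '{"travel":[[-0.03,0.1,-0.15],[-0.03,0.1,-0.15],[-0.03,0.1,-0.15],[-0.03,0.1,-0.15],[-0.03,0.1,-0.15]],"angular":[[0,0,0],[0,0,0],[0,0,0],[0,0,0],[0,0,0]],"grip":[0.5,0.5,0.5,0.5,0.5]}'
python3 -m crank '{"travel":[[0,0,0],[0,0,0]],"angular":[[0,0,0],[0,0,0]],"grip":[0.5,0.5]}' >/dev/null
python3 - <<'E'
from workcell import *
from h import *
d=get_image("wrist"); np.savez("w9.npz",**d)
c=np.array([[.549+a,.193+b,.03] for a in(-.1,.1) for b in(-.15,.15)]); p=proj(d,c); lo=np.maximum(p.min(0).astype(int),0); hi=p.max(0).astype(int)
k=790/(hi[0]-lo[0]); print(lo,hi,k); save(d,"w9.png",(lo[0],lo[1],hi[0],hi[1]),k)
t=get_image("top"); np.savez("t9.npz",**t); save(t,"t9.png",(0,0,512,384),1)
E
```

```text
clock: 18.3
tool_pos: [0.5487, 0.297, 0.0227]
ee_rot: [1.0, 0.003, -0.001, 0.001]
wrist_force: [0.8, 0.1, 0.5]
gripper_width: 0.0167
clock: 18.72
tool_pos: [0.5468, 0.2986, 0.1028]
ee_rot: [1.0, 0.005, -0.002, 0.001]
wrist_force: [1.1, 1.1, 0.2]
gripper_width: 0.0422
clock: 19.13
tool_pos: [0.5211, 0.1968, 0.259]
ee_rot: [1.0, 0.003, 0.003, -0.0]
wrist_force: [1.8, 0.7, 0.2]
gripper_width: 0.0428
[135  57] [392 220] 3.0739299610894943
```

View pics/w9.png

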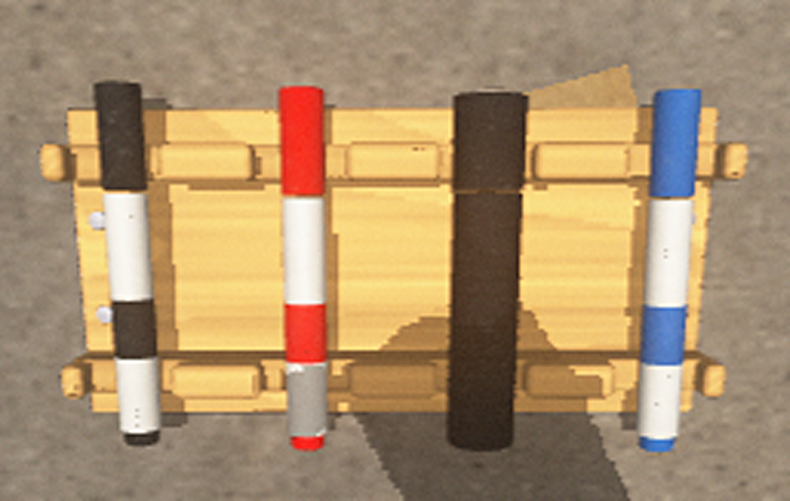

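View pics/t9.png

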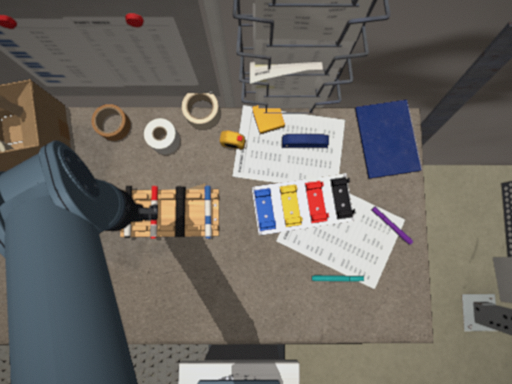

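Left to right the rack now holds black, red, torch, blue, and the bystanders look unmoved. A quick numeric check before handing in.

Run:
```python
from workcell import *
from h import *
d=dict(np.load("w9.npz")); k=3.0739; f=lambda p:(np.array(p,float)+.5)/k-.5+[135,57]
y=np.radians(.6);ax=np.array([np.cos(y),np.sin(y)]);ay=np.array([-ax[1],ax[0]])
for n,a,b,z in(("black",[119,82],[142,444],.0385),("red",[301,87],[307,448],.0385),("torch",[491,92],[480,449],.044),("blue",[677,90],[656,449],.0385)):
    w=cast(d,f([a,b]),z)[:,:2]; v=w[0]-w[1]; m=w.mean(0)-[.5488,.1932]; print(n,"rack x,y",(m@ax).round(4),(m@ay).round(4),"len",np.linalg.norm(v).round(4),"yaw",np.degrees(np.arctan2(v[1],v[0])).round(1))
a=dict(np.load("top0.npz"))["pixels"].astype(int);b=dict(np.load("t9.npz"))["pixels"].astype(int)
print("bystander region diff max", np.abs(a-b)[90:150,145:172].mean(), np.abs(a-b)[125:155,215:335].mean())
s=sense(); print(s["clock"],s["wrist_force"]); hand_in()
```

```text
black rack x,y 0.0009 0.1046 len 0.1429 yaw 0.1
red rack x,y -0.0011 0.0356 len 0.1428 yaw 0.2
torch rack x,y -0.0017 -0.036 len 0.1393 yaw 0.5
blue rack x,y -0.0021 -0.1088 len 0.1422 yaw 1.9
bystander region diff max 8.856172839506172 10.618611111111111
19.4 [-0.57088258  0.20515419 -0.03464573]
the job is handed in; nothing more can be done
```

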